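Hang a cleaned board carrier on the swinging drop hook

ROBOT

A 6-joint arm with a two-finger parallel gripper is mounted at the origin on the work surface. World frame = base frame: x ahead of the robot, y to its left, z up, the work surface at z = 0. Lengths are in m, angles in rad, forces in N, time in s.
With the tool pointing down it reaches from about 0.375 to 0.975 m from the base axis. Payload 3.8 kg.
Tool frame: the origin (TCP) lies midway between the tips of the shut fingers; the grasp point (between the pads) lies 19 mm behind it; z points along the fingers, y is the line along which they close (so a half turn about z gives the same grasp; the last joint's range is limited). The gripper opens to 88 mm and grips with 3 to 60 N. Pads are 18 mm wide; open, the fingers measure 123 mm over their backs; the gripper's body (75 mm by 187 mm) begins 45 mm behind the grasp point.
Start: joints at [-1.318, 0.264, 1.604, -0, 1.274, -0.037], TCP at [0.193, -0.647, 0.239] pointing down, gripper open.
Joint ranges: [-2.63, 2.63], [-0.94, 2.18], [0.31, 2.57], [-1.31, 4.45], [0, 2.66], [-2.55, 2.55]. Speed limits (rad/s): [2.57, 2.57, 3.14, 3.14, 3.14, 3.14].

INTERFACE

Orientations are given as a rotation vector (axis times angle).
In Python, from cell import manip, inverse_kinematics, cams, order gives the robot as it stands. Calls block until the motion is done:
- manip.move_pose(position, orientation): joint-space move of the TCP to a pose.
- manip.move_linear(position, rate=0.15, rot=None): straight line of the TCP; rot=None keeps the orientation; rate is the mean speed in m/s.
- manip.set_joints(angles): joint-space move.
- manip.set_gripper(opening, force=None): finger opening in m; force is the grip in N (None keeps the last); returns when the fingers have stopped.
- manip.dwell(seconds).
- inverse_kinematics(position, orientation): joint angles nearest the present ones, or None.
- manip.state(): the state.
- cams.capture(name): name is "side" or "top"; returns a dict with "image" (400x640x3 uint8, blue, green, red), "z_map" (400x640 float32, m along the optical axis (not along the pixel's ray), 0 where there is no reading), "intrinsics" (3x3 intrinsics, pixels), "position" and "orientation" of the camera in the world. Camera axes: x right, y down, z forward; pixel columns grow to the right and rows downward; lengths in m; the calibration is good to about 2 mm. A picture is of the moment at which its call begins.
A pose or a line that the arm cannot do raises manip.IKError and nothing moves.
- order.close_job(): hands the job in; it is judged then, once.
The state is a dict: "clock": time; "joint_pos": joint angles; "joint_velocities": joint speeds; "tau": joint torques, N m; "tool_pos": TCP position; "tcp_rot": TCP orientation; "contact_force": force on the tool from outside, world axes, zero at the start; "moment": the same for the moment, N m; "gripper_width": finger opening in m; "grasp_force": force on a finger pad.
Only numpy, scipy, OpenCV 4.12 (cv2) and the standard library are available. Lean on these libraries where they do the work, as an engineer would, in place of code of your own. Each camera call takes 0.05 s, during which the arm holds its last target. There are 200 camera calls.

TASK

Pick up the freshly cleaned board carrier by its near grip tab and hang it by its eye on the drop hook of the drying stand. The hook is swinging: reach the eye over the hook's tip and, with the eye's wire, press the shank gently back against its stop until it stands still there for a second, then slide the eye down into the hook. A light push of 3 to 5 N is right, and never over 12 N on the hook; let the carrier hang level and quiet, let go, and leave the other things on the bench alone.

Things in the scene. Friction and masses are not known exactly. Their poses are not given: they have to be found in the camera images.
- carrier: Board carrier: upright aluminium plate 200 mm long, 4 mm thick, top edge 75 mm up, on two cross feet 70 mm wide; green boards cover the middle 120 mm of both sides. 0.20 to 0.31 kg, balanced under the eye. Origin: centre of its underside. x along its length, away from the robot; y across; z up.
- carrier_tab (a point): Centre of the carrier's near grip tab (robot's end), 94 mm above the underside, 85 mm from the middle. Tab: 10 mm thick (y), 22 mm long (x), top 115 mm up. Grip it across its thickness. An equal tab stands at the far end, but there the stand's boom and post are in the way. Axes as the carrier's.
- carrier_eye (a point): Inner top of the eye, a loop of 6 mm wire on the middle of the carrier's top edge, round at the top, in the plane of the plate (its hole looks along y). 23 mm above and 85 mm along +x from carrier_tab. Opening 34 mm wide, 42 mm high (75 to 117 mm above the underside). Axes as the carrier's.
- drop_hook: J-shaped hook of 7 mm steel rod, 0.13 to 0.18 kg, swinging about its x axis like a pendulum (about 0.75 s a swing, for long). Origin on the pivot; z up; the shank runs down from it, from 80 mm below it straight along z at y -11 mm; the bend's underside is 164.5 mm below. y points from the shank to the mouth and upturned tip (mouth 15 mm wide). It can swing at least 0.35 rad to +y; to -y a stop ends the swing.
- hook_tip (a point): Top of the hook's upturned tip: 139.5 mm below the pivot along the shank and at y 14 mm, so 25 mm from the shank's axis; moves with the hook. To reach over it, the tip and bend pass through the eye's opening along y.
- hook_seat (a point): Seat of the hook, the top of the rod in the bottom of its bend: 157.5 mm below the pivot (straight under it once at rest), 11 mm to +y of the shank's axis; moves with the hook. When the carrier hangs, carrier_eye lies here.
- pivot (a point): Fixed pivot of the hook, 335 mm above the bench. Axes of the stand, all level but z: x to the post, y to the mouth side of the hook. Swinging to -y, the hook meets a rubber-cushioned stop set somewhere 0.08 to 0.26 rad from hanging straight (differs each time). At mouth height the stop yields 1 mm per 1.8 to 2.1 N; before it the shank gives way at under 0.5 N.
- stand: Drying stand, fixed. Origin on the bench straight below the pivot, axes as the pivot's. A boom 18 mm wide, underside 351 mm up, runs from 12 mm before the pivot (robot's side) to a post 22 mm thick at x 200 mm; clevis plates 26 mm wide reach down to 324 mm. Below the hook a drip tray 14 mm tall, x -64 to 124 mm, 158 mm wide; round the post a foot 12 mm tall.
- cleaner_bottle: Bystander: white round bottle, 56 mm across, 150 mm tall, standing. Origin at its underside.
- travel_mug: Bystander: steel drinking cup, 72 mm across, 150 mm tall, standing. Origin at its underside.
- screwdriver: Bystander: screwdriver lying on the bench.
- brush: Bystander: brush lying on the bench.
- bare_board: Bystander: small green circuit board, 90 x 60 mm, 17 mm tall, lying on the bench. Origin at its underside.
- screw_jar: Bystander: clear jar, 52 mm across, 60 mm tall. Origin at its underside.
- solder_spool: Bystander: grey spool, 56 mm across, 40 mm tall, standing on its flange. Origin at its underside.
- parts_tray: Bystander: open black tray, 100 x 80 mm, 30 mm tall. Origin at its underside.

How it is judged:
On the way, in this order (a step that is already met when the one before it is completed fails the run):
1. the carrier is lifted clear of the bench (height (world z) of carrier_tab above 0.115 m), for 0.2 s.
2. the carrier's eye, over the hook's tip but not yet lowered, presses the shank against its stop (more than 1.5 N) and the hook stands still (contact force between carrier and drop_hook above 1.5 N and angular speed of drop_hook below 0.25 rad/s and z of carrier_eye in the frame of hook_seat between 0.006 and 0.04 m and y of carrier_eye in the frame of hook_seat between -0.015 and 0.012 m), for 0.5 s.
At the end, for the whole second after the job is handed in: The carrier hangs on the hook by its eye alone: the inner top of the eye within 9 mm of the hook's seat, the carrier within 0.2 rad of level, the hook within 0.08 rad of straight down, the carrier nearly at rest (below 0.08 m/s and 0.6 rad/s), released (distance between carrier_eye and hook_seat below 0.009 m and angle between carrier_eye's own z axis and vertical below 0.2 rad and linear speed of carrier below 0.08 m/s and angular speed of carrier below 0.6 rad/s and angle between drop_hook's own z axis and vertical below 0.08 rad and contact force between carrier and drop_hook above 1 N); the robot touches nothing.
It fails at once if the hook is touched with more than 12 N (contact force between drop_hook and anything else above 12 N).
It fails at once if a bystander is moved by more than 30 mm (distance of any of cleaner_bottle, travel_mug, screwdriver, brush, bare_board, screw_jar, solder_spool, parts_tray from where it was at the start of the episode above 0.03 m).
It also fails if it takes over 72 s, if anything falls off the work surface, if the arm or the gripper's body presses on something with over 40 N, if the wrist force passes 120 N, or if a joint passes its speed limit or range.

## Working session

There is one attempt and no reset: what is moved stays moved. The work goes in short steps, each a Python script; the robot and the scene stay as the last script left them, time stands still between calls to the robot, and variables do not carry over. Pictures are saved under pics/ and viewed, at most 10 in all, crops included, and the job is handed in when it is done.

```bash
ls; mkdir -p pics; cat > h.py <<'E'
import numpy as np, cv2
from cell import manip, inverse_kinematics, cams, order
from scipy.spatial.transform import Rotation as R
def cam(n):
    c=cams.capture(n); o=np.array(c["orientation"],float)
    c["R"]=R.from_rotvec(o).as_matrix() if o.shape==(3,) else o
    return c
def pts(c):
    K=c["intrinsics"];z=c["z_map"];v,u=np.mgrid[:400,:640]
    p=np.stack([(u-K[0,2])/K[0,0]*z,(v-K[1,2])/K[1,1]*z,z],-1)
    w=p@c["R"].T+np.array(c["position"]); w[z==0]=np.nan
    return w
E
python3 - <<'E'
from h import *
for n in("side","top"):
    c=cams.capture(n);cv2.imwrite(f"pics/{n}0.png",c["image"]);np.savez(f"{n}0.npz",**c)
    print(n,c["intrinsics"].tolist(),c["position"],c["orientation"])
print(manip.state())
E
```

```text
pics
side [[413.98232262338166, 0.0, 321.11553619493463], [0.0, 413.98232262338166, 195.75935025700497], [0.0, 0.0, 1.0]] [0.45061919 0.83308565 1.21533705] [-0.29665983  2.88707918 -1.01826236]
top [[398.82790481627967, 0.0, 323.8738488985567], [0.0, 398.82790481627967, 202.35940410149223], [0.0, 0.0, 1.0]] [0.51034252 0.04259011 1.24418699] [-2.22178546  2.16504332 -0.07833427]
{'clock': 0.1, 'joint_pos': array([-1.31789321e+00,  2.64695133e-01,  1.60522456e+00, -1.82940443e-05,
        1.27369336e+00, -3.69065166e-02]), 'joint_velocities': array([ 2.07210584e-03, -3.23923289e-04, -2.68505287e-03,  1.04379107e-05,
        1.58499079e-03, -4.44267342e-04]), 'tau': array([ 2.53963181e-04, -5.03618073e+01, -3.58070040e+01,  7.30885332e-02,
        2.34283641e-02, -6.54365522e-05]), 'tool_pos': array([ 0.1927238 , -0.64623912,  0.23750779]), 'tcp_rot': array([-3.10668073e+00, -4.53359037e-01,  3.69153688e-04]), 'contact_force': array([ 0.37006506, -0.46982837, -0.14245512]), 'moment': array([ 0.01720181, -0.05289387,  0.020829  ]), 'grasp_force': 0.0, 'gripper_width': 0.0884481828734897}
```

View pics/side0.png

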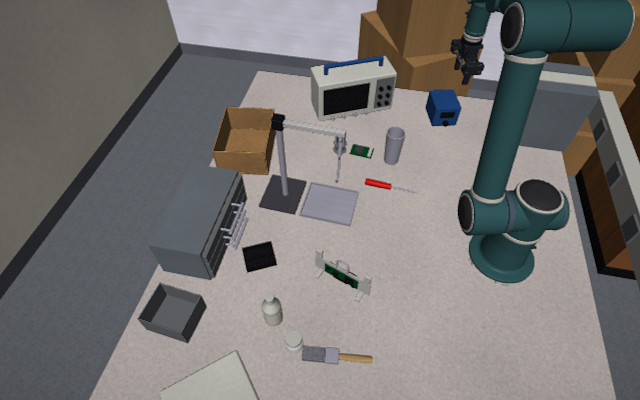

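View pics/top0.png

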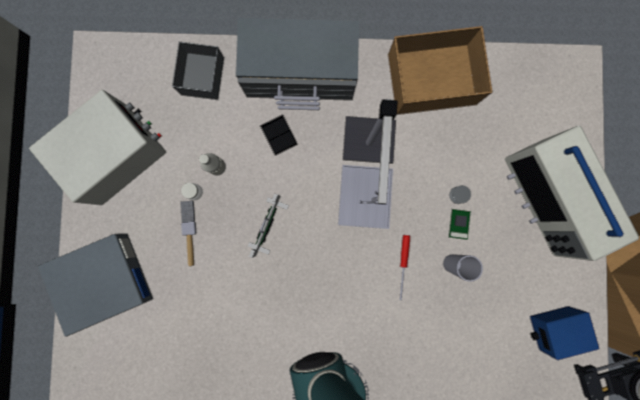

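Side view: carrier at about (343,272), with its eye at (343,264). The stand's boom runs from (278,122) to (342,130), and the hook hangs at (340,150–180). Top view: carrier from (255,250) to (278,198), boom from (387,105) to (384,203), so the mouth (+y) faces left, towards the carrier.

```bash
cat > m1.py <<'E'
from h import *
def load(n):
    c=dict(np.load(f"{n}0.npz")); c["R"]=R.from_rotvec(c["orientation"]).as_matrix(); return c
for n in("side","top"):
    c=load(n);w=pts(c)
    f=w.reshape(-1,3); f=f[~np.isnan(f[:,0])]
    # carrier
    b=(185,290,240,295) if n=="top" else (240,300,305,380)
    q=w[b[0]:b[1],b[2]:b[3]].reshape(-1,3); q=q[(q[:,2]>.045)&(q[:,2]<.14)]
    m=np.median(q,0); q=q[np.linalg.norm(q[:,:2]-m[:2],axis=1)<.13]
    m=q.mean(0); U,S,V=np.linalg.svd(q[:,:2]-m[:2],full_matrices=False); d=V[0]*np.sign(V[0][0])
    t=(q[:,:2]-m[:2])@d; s=(q[:,:2]-m[:2])@np.array([-d[1],d[0]])
    print(n,"carrier n",len(q),"mean",m.round(4),"yaw",np.arctan2(d[1],d[0]).round(4),"ext",t.min().round(4),t.max().round(4),np.percentile(s,[2,50,98]).round(4))
    mid=m[:2]+d*(t.min()+t.max())/2; print("  mid",mid.round(4))
    for lo in np.arange(-.11,.11,.02):
        k=(t>=lo)&(t<lo+.02)
        if k.any(): print("   t%.2f n%d zmax %.3f s %.4f"%(lo+.01,k.sum(),q[k,2].max(),np.median(s[k])))
    # boom
    k=(f[:,2]>.345)&(f[:,2]<.42)&(f[:,0]>.35)&(f[:,0]<.85)&(f[:,1]<.0)&(f[:,1]>-.3); q=f[k]
    print(" boom",len(q),"z",np.percentile(q[:,2],[2,50,98]).round(4))
    r=cv2.minAreaRect(q[:,:2].astype(np.float32)); print(cv2.boxPoints(r).round(4).tolist())
    h=f[(f[:,2]>.19)&(f[:,2]<.31)&(f[:,0]>.42)&(f[:,0]<.6)&(f[:,1]<.0)&(f[:,1]>-.25)]
    print(" hook",len(h),h.mean(0).round(4)); print(h[np.argsort(h[:,2])][::max(1,len(h)//12)].round(3).tolist())
E
python3 m1.py
```

```text
side carrier n 585 mean [0.5088 0.2097 0.0752] yaw -0.3569 ext -0.0965 0.1047 [-0.0098 -0.0004  0.009 ]
  mid [0.5126 0.2083]
   t-0.10 n24 zmax 0.117 s -0.0017
   t-0.08 n80 zmax 0.120 s -0.0002
   t-0.06 n36 zmax 0.079 s -0.0013
   t-0.04 n59 zmax 0.077 s 0.0019
   t-0.02 n72 zmax 0.118 s -0.0002
   t0.00 n57 zmax 0.127 s -0.0008
   t0.02 n67 zmax 0.122 s 0.0004
   t0.04 n47 zmax 0.078 s 0.0012
   t0.06 n40 zmax 0.077 s -0.0010
   t0.08 n65 zmax 0.117 s -0.0004
   t0.10 n38 zmax 0.117 s -0.0006
 boom 703 z [0.349  0.3677 0.3818]
[[0.5648999810218811, -0.10939999669790268], [0.7989000082015991, -0.12280000001192093], [0.8011999726295471, -0.08160000294446945], [0.567300021648407, -0.06830000132322311]]
 hook 86 [ 0.5785 -0.0757  0.2561]
[[0.582, -0.071, 0.192], [0.582, -0.071, 0.197], [0.577, -0.076, 0.203], [0.581, -0.077, 0.22], [0.576, -0.082, 0.235], [0.582, -0.078, 0.243], [0.576, -0.083, 0.258], [0.579, -0.074, 0.279], [0.574, -0.081, 0.287], [0.579, -0.074, 0.293], [0.584, -0.081, 0.298], [0.581, -0.082, 0.302], [0.574, -0.077, 0.308]]
top carrier n 424 mean [0.5105 0.2049 0.
[... 407 characters left out ...]
max 0.122 s -0.0006
   t0.10 n16 zmax 0.118 s -0.0001
 boom 1121 z [0.3541 0.3699 0.3824]
[[0.5666999816894531, -0.10639999806880951], [0.8008999824523926, -0.12080000340938568], [0.8030999898910522, -0.08489999920129776], [0.5688999891281128, -0.07050000131130219]]
 hook 33 [ 0.5798 -0.0772  0.2489]
[[0.58, -0.079, 0.194], [0.58, -0.061, 0.198], [0.58, -0.058, 0.199], [0.583, -0.081, 0.199], [0.578, -0.081, 0.2], [0.577, -0.083, 0.207], [0.582, -0.082, 0.214], [0.579, -0.084, 0.221], [0.578, -0.086, 0.229], [0.575, -0.081, 0.283], [0.579, -0.078, 0.289], [0.586, -0.082, 0.29], [0.584, -0.08, 0.292], [0.579, -0.08, 0.293], [0.579, -0.081, 0.3], [0.586, -0.083, 0.302], [0.576, -0.083, 0.307]]
```

```bash
cat > m2.py <<'E'
from h import *
from m1 import load
E
sed -i 's/^for n in("side","top"):/if __name__=="__main__":\n  for n in("side","top"):/' m1.py; python3 - <<'E'
from h import *
def load(n):
    c=dict(np.load(f"{n}0.npz")); c["R"]=R.from_rotvec(c["orientation"]).as_matrix(); return c
for n in("side","top"):
    f=pts(load(n)).reshape(-1,3)
    q=f[(f[:,2]>.362)&(f[:,2]<.40)&(f[:,0]>.55)&(f[:,0]<.75)&(f[:,1]<-.05)&(f[:,1]>-.15)]
    xs=np.arange(.56,.75,.02); L=[]
    for x in xs:
        k=q[abs(q[:,0]-x)<.01]
        if len(k)>4:
            a,b=np.percentile(k[:,1],[4,96]);L.append((x,(a+b)/2,b-a))
    L=np.array(L);print(n,L.round(4).tolist()); P=np.polyfit(L[1:,0],L[1:,1],1); print(P, "yaw",np.arctan(P[0]),"xmin",np.percentile(q[:,0],.5), "y@.58",np.polyval(P,.58))
rows=[]
for i in range(36):
    t=manip.state()["clock"]; c=cam("side"); f=pts(c)[110:200,300:380].reshape(-1,3)
    h=f[(f[:,2]>.205)&(f[:,2]<.255)&(abs(f[:,0]-.58)<.03)&(f[:,1]<.03)&(f[:,1]>-.2)]
    g=f[(f[:,2]>.16)&(f[:,2]<.255)&(abs(f[:,0]-.58)<.03)&(f[:,1]<.03)&(f[:,1]>-.2)]
    rows.append((t,np.median(h[:,1]) if len(h) else np.nan,np.median(h[:,2]) if len(h) else np.nan,len(h),g[:,1].max() if len(g) else np.nan,g[:,2].min() if len(g) else np.nan))
    if i in(0,4,8,12): cv2.imwrite(f"pics/h{i}.png",c["image"])
rows=np.array(rows);np.save("swing.npy",rows);print(rows.round(3))
im=[cv2.resize(cv2.imread(f"pics/h{i}.png")[115:195,290:370],None,fx=3.5,fy=3.5,interpolation=cv2.INTER_CUBIC) for i in(0,4,8,12)]
cv2.imwrite("pics/hooks.png",np.vstack([np.hstack(im[:2]),np.hstack(im[2:])]))
E
```

```text
side [[0.56, -0.0877, 0.0113], [0.58, -0.0898, 0.0173], [0.6, -0.0918, 0.0201], [0.62, -0.0924, 0.0178], [0.64, -0.0943, 0.0194], [0.66, -0.0961, 0.0189], [0.68, -0.0956, 0.0171], [0.7, -0.097, 0.0199], [0.72, -0.097, 0.0196], [0.74, -0.0983, 0.0174]]
[-0.04985108 -0.06178903] yaw -0.04980984107760501 xmin 0.5668742372218306 y@.58 -0.09070265714298054
top [[0.56, -0.0917, 0.0149], [0.58, -0.0918, 0.0173], [0.6, -0.0926, 0.0158], [0.62, -0.0937, 0.0172], [0.64, -0.0942, 0.0158], [0.66, -0.0955, 0.017], [0.68, -0.097, 0.0176], [0.7, -0.0971, 0.017], [0.72, -0.0986, 0.0177], [0.74, -0.0994, 0.0158]]
[-0.04823512 -0.06369716] yaw -0.04819776013426838 xmin 0.5685253792288416 y@.58 -0.09167352509190102
[[ 0.1   -0.098  0.226 24.    -0.069  0.176]
 [ 0.15  -0.108  0.235 24.    -0.083  0.18 ]
 [ 0.2   -0.108  0.232 23.    -0.085  0.177]
 [ 0.25  -0.099  0.227 22.    -0.074  0.176]
 [ 0.3   -0.093  0.233 25.    -0.063  0.177]
 [ 0.35  -0.085  0.232 23.    -0.054  0.181]
 [ 0.4   -0.082  0.228 28.    -0.049  0.177]
 [ 0.45  -0.082  0.231 27.    -0.049  0.176]
 [ 0.5   -0.086  0.226 27.    -0.0
[... 526 characters left out ...]
32 24.    -0.067  0.171]
 [ 1.15  -0.099  0.229 22.    -0.074  0.174]
 [ 1.2   -0.107  0.232 21.    -0.084  0.176]
 [ 1.25  -0.11   0.227 25.    -0.088  0.175]
 [ 1.3   -0.108  0.234 23.    -0.086  0.179]
 [ 1.35  -0.103  0.231 21.    -0.076  0.172]
 [ 1.4   -0.098  0.227 25.    -0.071  0.176]
 [ 1.45  -0.092  0.232 25.    -0.062  0.176]
 [ 1.5   -0.089  0.23  23.    -0.057  0.176]
 [ 1.55  -0.086  0.227 26.    -0.055  0.178]
 [ 1.6   -0.088  0.232 23.    -0.055  0.177]
 [ 1.65  -0.09   0.231 25.    -0.062  0.176]
 [ 1.7   -0.095  0.228 25.    -0.068  0.175]
 [ 1.75  -0.102  0.229 21.    -0.071  0.176]
 [ 1.8   -0.107  0.232 22.    -0.082  0.176]
 [ 1.85  -0.11   0.228 23.    -0.089  0.175]]
```

View pics/hooks.png

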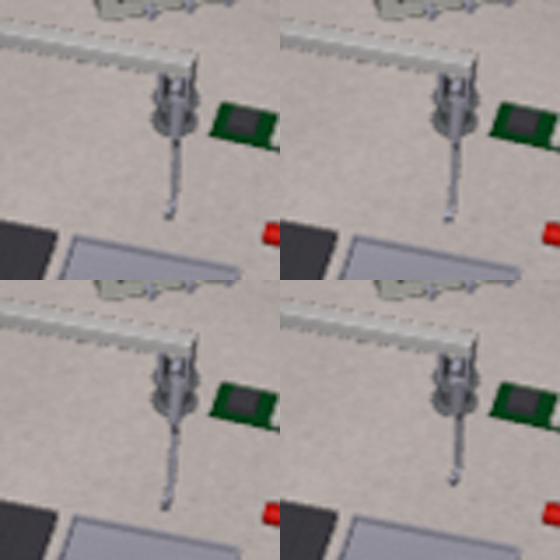

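Frames 0, 4, 8 and 12 show the hook hanging from the clevis, with its tip at about (168,215), (448,217), (165,505) and (453,482) in the montage. It swings mildly, about -0.09 to +0.17 rad. That puts the pivot near (0.580, -0.0913) with the stand's yaw at -0.049. Next I grasp the tab, routing round the stand.

```bash
cat >> h.py <<'E'
PIV=np.array([.5797,-.0913,.335]); SY=-.049
def rot(yaw): return (R.from_euler('z',yaw)*R.from_euler('x',np.pi)).as_rotvec()
E
python3 - <<'E'
from h import *
yaw=-.356; mid=np.array([.512,.2058]); tab=mid-.085*np.array([np.cos(yaw),np.sin(yaw)])
print(tab)
r=rot(yaw); rs=rot(SY)
for p,o in [((*tab,.078),r),((*tab,.2),r),((.495,-.02,.17),rs),((.495,-.087,.13),rs),((.12,-.41,.36),rot(.29)),((.42,.0,.36),r)]:
    for f in(0,1):
        oo=(R.from_rotvec(o)*R.from_euler('z',np.pi*f)).as_rotvec(); q=inverse_kinematics(p,oo); print(np.round(p,3),f,None if q is None else np.round(q,2))
manip.move_pose((.12,-.41,.36),rot(.29))
manip.move_pose((.42,0,.36),r)
manip.move_pose((*tab,.17),r)
s=manip.state();print(s["clock"],s["tool_pos"],s["joint_pos"].round(2))
c=cam("top");cv2.imwrite("pics/pre.png",cv2.resize(c["image"][150:290,180:360],None,fx=3,fy=3))
E
```

```text
[0.43232963 0.23542487]
[0.432 0.235 0.078] 0 [ 0.45  0.08  2.14 -0.    0.92  2.37]
[0.432 0.235 0.078] 1 [ 0.45  0.08  2.14 -0.    0.92 -0.77]
[0.432 0.235 0.2  ] 0 [ 0.45 -0.06  2.03 -0.    1.17  2.37]
[0.432 0.235 0.2  ] 1 [ 0.45 -0.06  2.03 -0.    1.17 -0.77]
[ 0.495 -0.02   0.17 ] 0 [-0.09 -0.02  2.05 -0.    1.11  1.53]
[ 0.495 -0.02   0.17 ] 1 [-0.09 -0.02  2.05  0.    1.11 -1.61]
[ 0.495 -0.087  0.13 ] 0 [-0.22  0.03  2.08 -0.    1.03  1.4 ]
[ 0.495 -0.087  0.13 ] 1 [-0.22  0.03  2.08  0.    1.03 -1.75]
[ 0.12 -0.41  0.36] 0 [-1.34 -0.27  1.92 -0.    1.49 -0.06]
[ 0.12 -0.41  0.36] 1 None
[0.42 0.   0.36] 0 [-0.06 -0.29  1.93 -0.    1.5   1.87]
[0.42 0.   0.36] 1 [-0.06 -0.29  1.93 -0.    1.5  -1.27]
5.9667 [0.43336155 0.23499776 0.17104426] [ 0.45 -0.03  2.06 -0.    1.11  2.37]
```

View pics/pre.png

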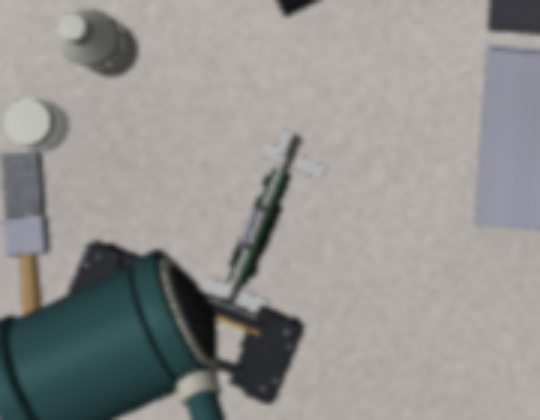

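The crop shows the carrier from about (293,140) to (235,295), with the gripper straddling its near end and the fingers either side. I descend and grip.

```bash
python3 - <<'E'
from h import *
s=manip.state(); print("free",s["contact_force"].round(2))
p=s["tool_pos"]; tab=np.array([.43233,.23542])
manip.move_linear((*tab,.078),rate=.1)
s=manip.state();print(s["contact_force"].round(2))
manip.set_gripper(0.0,60); s=manip.state();print("grip",s["gripper_width"],s["grasp_force"],s["contact_force"].round(2),s["tool_pos"].round(4))
manip.move_linear((*tab,.12),rate=.08)
manip.dwell(.3); s=manip.state();print("lift",s["gripper_width"],s["contact_force"].round(2),s["moment"].round(3),s["tool_pos"].round(4),s["clock"])
manip.move_linear((*tab,.19),rate=.15)
e=np.array([np.cos(SY),np.sin(SY)]); n=np.array([-e[1],e[0]])
q=PIV[:2]-.085*e+.10*n
manip.move_linear((*q,.19),rate=.15,rot=rot(SY)); manip.dwell(.5)
s=manip.state();print(s["gripper_width"],s["contact_force"].round(2),s["moment"].round(3),s["tool_pos"].round(4),s["tcp_rot"],s["clock"])
for n_ in("side","top"):
    c=cams.capture(n_);np.savez(f"{n_}1.npz",**c);cv2.imwrite(f"pics/{n_}1.png",cv2.resize(c["image"][100:300,230:430],None,fx=3,fy=3))
E
```

```text
free [ 0.52  0.82 -0.82]
[0.14 0.07 0.44]
grip 0.009651510413768062 60.00000637024641 [ 0.39 -0.18  0.19] [0.4323 0.2354 0.0779]
lift 0.009406542169074298 [-0.24 -0.59 -2.59] [ 0.164  0.225 -0.034] [0.4319 0.2352 0.1194] 9.225
0.009306135764910827 [-0.59  0.24 -2.14] [ 0.011  0.218 -0.003] [0.4997 0.0128 0.19  ] [-3.14065527e+00  7.66600320e-02 -1.15285054e-04] 12.0417
```

View pics/side1.png

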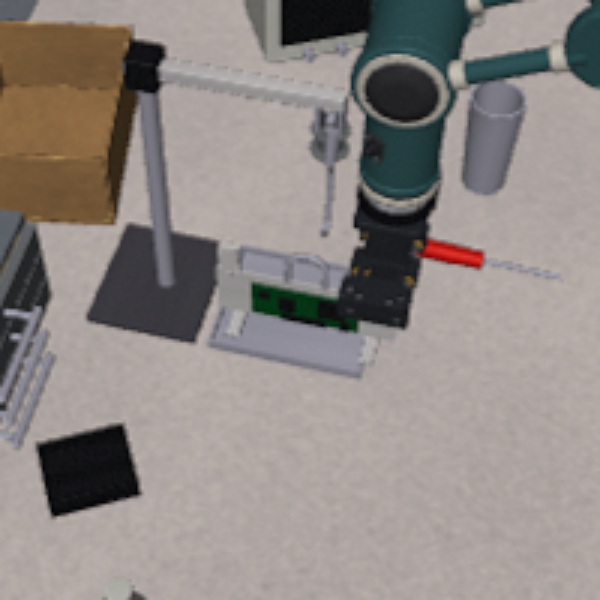

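View pics/top1.png

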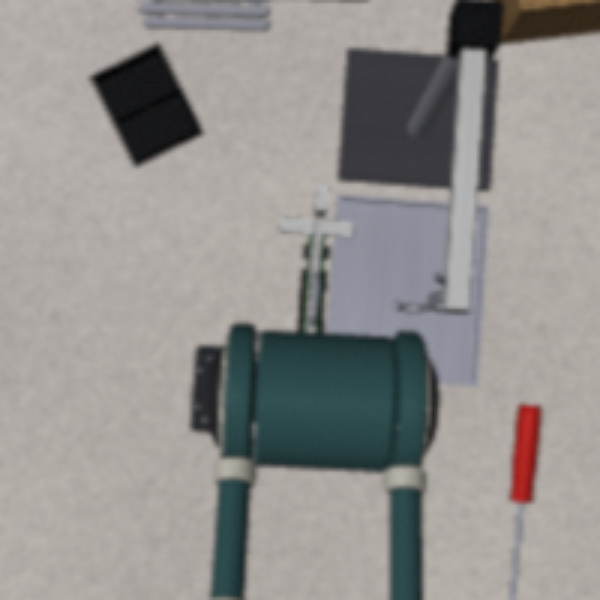

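The side crop shows the carrier hanging level, with its eye at about (307,262). The top crop shows it parallel to the boom, well clear of the hook at (405,305). Now I measure the held eye's offset and tilt.

```bash
python3 - <<'E'
from h import *
def load(n):
    c=dict(np.load(f"{n}1.npz")); c["R"]=R.from_rotvec(c["orientation"]).as_matrix(); return c
T=np.array([.4997,.0128,.19]); Rs=R.from_euler('z',SY).as_matrix()
for n in("side","top"):
    f=pts(load(n)).reshape(-1,3); f=f[~np.isnan(f[:,0])]
    l=(f-T)@Rs   # carrier-axes relative to TCP
    a=l[(l[:,0]>.045)&(l[:,0]<.19)&(abs(l[:,1])<.025)&(l[:,2]>-.04)&(l[:,2]<.06)]
    for lo in np.arange(.04,.19,.01):
        k=a[(a[:,0]>=lo)&(a[:,0]<lo+.01)]
        if len(k)>1: print(n,"x%.3f n%d ztop %.4f y@top %.4f ymed %.4f"%(lo+.005,len(k),np.sort(k[:,2])[-2:].mean(),k[np.argsort(k[:,2])[-3:],1].mean(),np.median(k[:,1])))
    e=a[(a[:,2]>.012)&(abs(a[:,0]-.085)<.035)];print("eye n",len(e),"x range",e[:,0].min(),e[:,0].max(),"mean",e.mean(0).round(4),"top",np.sort(e[:,2])[-4:].round(4))
E
```

```text
side x0.045 n7 ztop -0.0124 y@top 0.0104 ymed 0.0109
side x0.055 n31 ztop -0.0027 y@top 0.0007 ymed 0.0067
side x0.065 n47 ztop 0.0372 y@top 0.0016 ymed 0.0034
side x0.075 n35 ztop 0.0448 y@top 0.0016 ymed 0.0034
side x0.085 n39 ztop 0.0445 y@top -0.0013 ymed 0.0035
side x0.095 n37 ztop 0.0438 y@top 0.0007 ymed 0.0047
side x0.105 n43 ztop 0.0342 y@top 0.0004 ymed 0.0044
side x0.115 n30 ztop -0.0026 y@top 0.0021 ymed 0.0047
side x0.125 n24 ztop -0.0056 y@top 0.0010 ymed 0.0058
side x0.135 n29 ztop -0.0031 y@top -0.0013 ymed 0.0043
side x0.145 n22 ztop -0.0033 y@top 0.0000 ymed 0.0021
side x0.155 n39 ztop 0.0381 y@top 0.0012 ymed 0.0015
side x0.165 n47 ztop 0.0399 y@top 0.0017 ymed 0.0031
side x0.175 n47 ztop 0.0361 y@top -0.0001 ymed 0.0027
side x0.185 n7 ztop -0.0039 y@top 0.0022 ymed 0.0023
eye n 42 x range 0.06150382257889324 0.10501259012148201 mean [0.0834 0.0009 0.0327] top [0.0439 0.0451 0.0453 0.0458]
top x0.055 n7 ztop -0.0074 y@top 0.0004 ymed -0.0003
top x0.065 n34 ztop 0.0369 y@top -0.0000 ymed 0.0008
top x0.075 n18 ztop 0.0452 y@top 0.0010 ymed 0.0001
top x0.085 n17 ztop 0.0460 y@top 0.0001 ymed 0.0006
top x0.095 n25 ztop 0.0444 y@top 0.0005 ymed 0.0012
top x0.105 n28 ztop 0.0374 y@top -0.0000 ymed 0.0016
top x0.115 n22 ztop -0.0020 y@top -0.0006 ymed -0.0013
top x0.125 n21 ztop -0.0007 y@top 0.0005 ymed -0.0007
top x0.135 n20 ztop -0.0034 y@top 0.0000 ymed 0.0001
top x0.145 n11 ztop -0.0011 y@top -0.0008 ymed 0.0005
top x0.155 n18 ztop 0.0341 y@top -0.0011 ymed 0.0002
top x0.165 n18 ztop 0.0390 y@top 0.0003 ymed 0.0009
top x0.175 n14 ztop 0.0388 y@top 0.0011 ymed 0.0017
top x0.185 n2 ztop 0.0361 y@top -0.0017 ymed -0.0017
eye n 38 x range 0.06387893606523866 0.10545261841217989 mean [0.0833 0.0001 0.0401] top [0.0453 0.0458 0.0459 0.0461]
```

Eye relative to the TCP: x 0.084, inner top +0.039, level. I move over the tip, then creep on with force feedback.

```bash
cat >> h.py <<'E'
e=np.array([np.cos(SY),np.sin(SY),0]); n=np.array([-e[1],e[0],0])
def tcp(x,y,z):  # TCP for eye inner top at stand coords (x,y rel. pivot; z rel. pivot)
    return PIV+(x-.084)*e+y*n+np.array([0,0,z-.039])
def force(k=8):
    F=[]
    for _ in range(k): manip.dwell(.025); F.append(manip.state()["contact_force"])
    F=np.mean(F,0); return np.array([F@e,F@n,F[2]])
E
python3 - <<'E'
from h import *
manip.move_linear(tcp(0,.06,-.128),rate=.1); manip.dwell(.3)
b=force(16); print("base",b.round(2)); np.save("base.npy",b)
manip.move_linear(tcp(0,.020,-.128),rate=.1)
print(force().round(2)-b.round(2))
y=.020
while y>-.030:
    st=.002; 
    y-=st; manip.move_linear(tcp(0,y,-.128),rate=.02); f=force(4)-b; print(round(y,4),f.round(2))
    if f[1]>1.2: break
s=manip.state();print(s["clock"],s["tool_pos"])
c=cams.capture("side");cv2.imwrite("pics/press.png",cv2.resize(c["image"][110:230,280:400],None,fx=5,fy=5))
E
```

```text
base [ 0.04  0.13 -2.89]
[0.38 0.   0.17]
0.018 [ 0.27 -0.38 -0.04]
0.016 [ 0.15 -0.49  0.14]
0.014 [-0.08  0.02  0.01]
0.012 [-0.29 -0.23 -0.27]
0.01 [-0.42 -0.14  0.18]
0.008 [ 0.04 -0.2   0.03]
0.006 [0.13 0.31 0.12]
0.004 [-0.2   0.06  0.32]
0.002 [ 0.14 -0.11  0.17]
0.0 [ 0.14 -0.22  0.47]
-0.002 [ 0.42 -0.14  0.36]
-0.004 [-0.1   0.02  0.46]
-0.006 [0.28 0.29 0.42]
-0.008 [-0.54  0.05 -0.09]
-0.01 [-0.17  0.42  0.23]
-0.012 [-0.14  0.2   0.06]
-0.014 [-0.05 -0.22 -0.14]
-0.016 [-0.05  0.43  0.27]
-0.018 [-0.41  1.42  0.32]
20.85 [ 0.49493975 -0.10500989  0.16802536]
```

View pics/press.png

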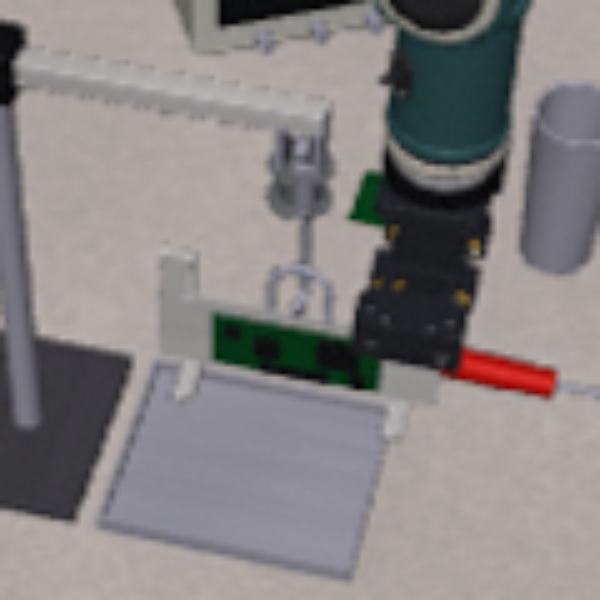

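The eye is over the tip at (300,300), with the shank behind the wire, and first contact with the stop is at y = -18 mm. I press to about 4 N, hold, lower, centre and seat.

```bash
python3 - <<'E'
from h import *
b=np.load("base.npy"); y=-.018
f=force(10)-b; print("start",f.round(2))
while f[1]<3.4 and y>-.024:
    y-=.0005; manip.move_linear(tcp(0,y,-.128),rate=.02); f=force(8)-b; print(round(y,4),f.round(2))
manip.dwell(1.0); f=force(10)-b; print("hold",f.round(2),manip.state()["clock"])
z=-.128
while z>-.150:
    z-=.002; manip.move_linear(tcp(0,y,z),rate=.02); f=force(3)-b; print(round(z,4),f.round(2))
    if f[2]>2.5 or f[1]>6: print("stop"); break
print(manip.state()["clock"],y,z)
E
```

```text
start [-0.08  1.36  0.72]
-0.0185 [0.14 2.04 0.63]
-0.019 [0.05 2.33 0.85]
-0.0195 [-0.13  3.26  1.07]
-0.02 [0.06 3.49 1.22]
hold [0.02 3.16 0.99] 24.2
-0.13 [0.16 3.01 0.67]
-0.132 [ 0.4   3.17 -0.02]
-0.134 [ 0.32  2.68 -0.58]
-0.136 [ 0.44  2.44 -0.37]
-0.138 [ 0.28  1.51 -0.56]
-0.14 [ 0.27  1.84 -0.37]
-0.142 [ 0.63  1.87 -0.72]
-0.144 [-0.08  1.89 -0.4 ]
-0.146 [ 0.33  1.35 -0.26]
-0.148 [ 0.27  1.67 -0.47]
-0.15 [-0.11  1.17 -0.38]
27.775 -0.02 -0.15000000000000002
```

```bash
python3 - <<'E'
from h import *
b=np.load("base.npy")
manip.move_linear(tcp(0,0,-.151),rate=.02); manip.dwell(.3); print("centred",(force(8)-b).round(2))
z=-.151
while z>-.164:
    z-=.001 if z>-.155 else .0005
    manip.move_linear(tcp(0,0,z),rate=.02); f=force(5)-b; print(round(z,4),f.round(2))
    if f[2]>2.2 or abs(f[1])>4: break
s=manip.state();print(s["clock"],s["moment"].round(3))
c=cams.capture("side");cv2.imwrite("pics/seat.png",cv2.resize(c["image"][110:230,280:400],None,fx=5,fy=5))
E
```

```text
centred [-0.22 -0.61 -0.04]
-0.152 [ 0.05 -0.18  0.16]
-0.153 [ 0.04 -0.29 -0.32]
-0.154 [ 0.02 -0.27 -0.21]
-0.155 [-0.03 -0.11 -0.14]
-0.1555 [-0.14 -0.2   0.4 ]
-0.156 [ 0.38 -0.11  0.38]
-0.1565 [ 0.38 -0.27  1.8 ]
-0.157 [-0.3  -0.26  2.34]
32.425 [ 0.041  0.06  -0.025]
```

View pics/seat.png

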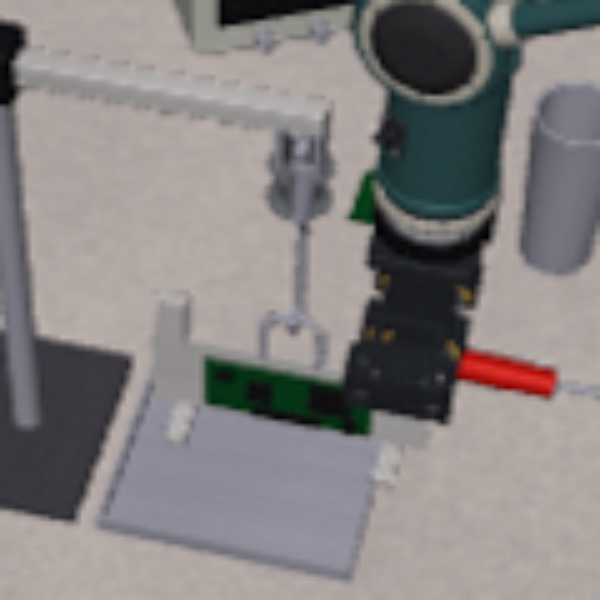

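The eye sits in the bend at (293,325), and the weight has moved onto the hook at the expected height (-157 mm). I release gently and back straight out towards the robot.

```bash
python3 - <<'E'
from h import *
manip.set_gripper(.012,5); manip.dwell(.3); manip.set_gripper(.03); manip.dwell(.2); manip.set_gripper(.05)
p=np.array(manip.state()["tool_pos"])
manip.move_linear(p-.04*e,rate=.04); manip.move_linear(p-.085*e,rate=.1); 
s=manip.state();print(s["clock"],s["contact_force"].round(2),s["gripper_width"],s["tool_pos"])
for k in range(14):
    f=pts(cam("side")).reshape(-1,3); l=(f-PIV)@np.stack([e,n,[0,0,1]]).T
    a=l[(abs(l[:,0])<.1)&(abs(l[:,1])<.03)&(l[:,2]>-.29)&(l[:,2]<-.155)]
    pl=a[(abs(a[:,0])<.1)&(a[:,2]<-.20)]; tn=a[(a[:,0]<-.075)&(a[:,2]>-.19)];tf=a[(a[:,0]>.075)&(a[:,2]>-.19)]
    print(pl.mean(0).round(4),[np.sort(q[:,2])[-3:].mean().round(4) if len(q)>2 else None for q in(tn,tf)],[q[:,1].mean().round(4) if len(q) else None for q in(tn,tf)])
    manip.dwell(.1)
c=cams.capture("side");cv2.imwrite("pics/fin.png",cv2.resize(c["image"][110:230,270:430],None,fx=5,fy=5))
E
```

```text
35.9083 [ 0.3   0.02 -0.32] 0.0502449446156481 [ 0.41127715 -0.08310673  0.13926736]
[-0.0014  0.0045 -0.2309] [np.float64(-0.1556), np.float64(-0.158)] [np.float64(0.003), np.float64(0.0026)]
[-0.0017  0.0045 -0.2311] [np.float64(-0.1567), np.float64(-0.1572)] [np.float64(0.0031), np.float64(0.003)]
[-0.0014  0.0047 -0.231 ] [np.float64(-0.1557), np.float64(-0.1569)] [np.float64(0.0033), np.float64(0.0034)]
[-0.0014  0.0043 -0.2307] [np.float64(-0.1562), np.float64(-0.1583)] [np.float64(0.0035), np.float64(0.0027)]
[-0.0014  0.0044 -0.231 ] [np.float64(-0.1556), np.float64(-0.1587)] [np.float64(0.0035), np.float64(0.0017)]
[-0.0012  0.0042 -0.2308] [np.float64(-0.1554), np.float64(-0.1577)] [np.float64(0.004), np.float64(0.0013)]
[-0.0014  0.0042 -0.2313] [np.float64(-0.156), np.float64(-0.1574)] [np.float64(0.0042), np.float64(0.0018)]
[-0.002   0.0044 -0.2313] [np.float64(-0.1556), np.float64(-0.1584)] [np.float64(0.0035), np.float64(0.0023)]
[-0.0013  0.0048 -0.2309] [np.float64(-0.1556), np.float64(-0.1588)] [np.float64(0.0029), np.float64(0.0027)]
[-0.001   0.0047 -0.231 ] [np.float64(-0.1557), np.float64(-0.1591)] [np.float64(0.0028), np.float64(0.0027)]
[-0.0011  0.0043 -0.2315] [np.float64(-0.1554), np.float64(-0.1583)] [np.float64(0.0033), np.float64(0.0023)]
[-0.0011  0.0042 -0.2313] [np.float64(-0.1561), np.float64(-0.1585)] [np.float64(0.0034), np.float64(0.0014)]
[-0.001   0.0043 -0.2315] [np.float64(-0.1555), np.float64(-0.1597)] [np.float64(0.0036), np.float64(0.0012)]
[-0.0013  0.0044 -0.2308] [np.float64(-0.1556), np.float64(-0.1567)] [np.float64(0.004), np.float64(0.0024)]
```

View pics/fin.png

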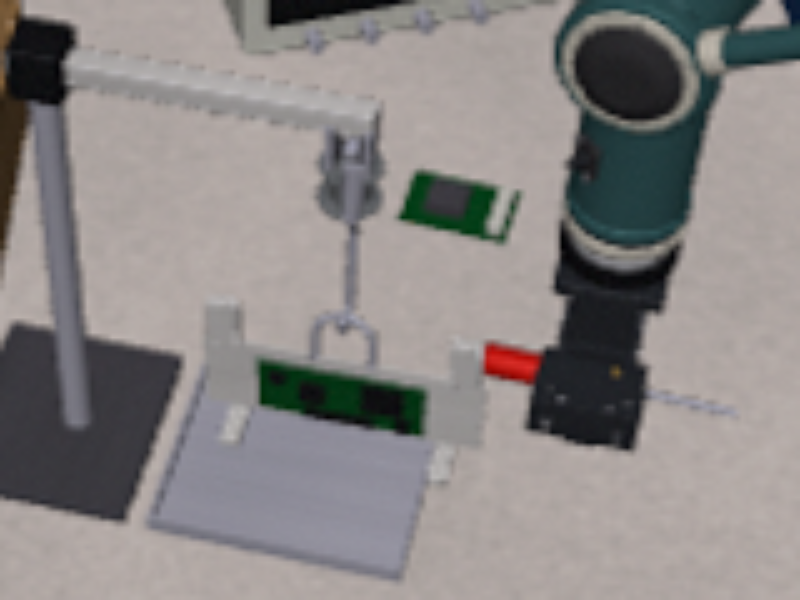

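The carrier hangs level and quiet from its eye at (343,322), and the gripper is clear at (585,400).

```bash
python3 -c "
from h import *
print(order.close_job())"
```

```text
the job is handed in; nothing more can be done
None
```

The carrier hangs on the drop hook by its eye, level and quiet, after a measured press of about 3.2 N on the shank. The gripper let go and is clear, and the job was handed in at about 38 s; no verdict was shown.

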